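# Reset the tripped breaker and restart the dust extractor

## Robot

A 6-joint arm with a two-finger parallel gripper is mounted at the origin on the work surface. World frame = base frame: x ahead of the robot, y to its left, z up, the work surface at z = 0. Lengths are in mm, angles in degrees, forces in N, time in s.
With the tool pointing down it reaches from about 375 to 825 mm from the base axis. Payload 5.5 kg.
Tool frame: the origin (TCP) lies midway between the tips of the shut fingers; the grasp point (between the pads) lies grasp_offset behind it (grasp_offset is the distance from the TCP to the grasp point, in mm); z points along the fingers, y is the line along which they close (so a half turn about z gives the same grasp; the last joint's range is limited). The gripper opens to 85 mm and grips with 20 to 120 N. Pads are 22 mm wide; open, the fingers measure 114 mm over their backs; the gripper's body (76 mm by 85 mm) begins 54 mm behind the grasp point. The pads swing forward as they close: fully open they stand 13 mm farther back than shut.
Start: joints at [-71.276, 17.962, -2.699, 69.339, 0, 90], TCP at [192.605, -568.241, 205.799] pointing down, gripper open.
Joint ranges: [-152.73, 152.73], [-39.44, 99.34], [-58.76, 71.6], [-118.89, 123.64], [-81.53, 83.1], [-180, 180]. Speed limits (degrees/s): [136.94, 136.94, 172.46, 180, 180, 180].

## Interface

Orientations are given as a 3x3 rotation matrix whose columns are the frame's x, y, z axes.
In Python, from bench import sense, camera, camera_params, finish_job, grasp_offset gives the robot as it stands.
- The arm moves only by the tool send_rows, never from a script. Its argument "commands" is a list that holds one entry, the list of rows, each a list of 5 numbers: the shift along the tool's x, y, z in m, then the turn about the tool's z in degrees, then the opening, from -1 (shut) to 1 (fully open). In form: [[[tx, ty, tz, twist, hand], ...]]. A call has 1 to 10 rows; each row shifts and turns the commanded pose from where the row before left it, along the tool's axes as they then stand; what a row does not reach is not made up. A row lasts 1/8 s, in which the tool goes at most 62.5 mm and 10.7 degrees, less where a joint would pass 70% of its speed; a pose out of reach is approached as far as the arm can. A call with a gripper value outside its range is refused whole. The fingers move at their own pace and stop on an object; "grip_force" is the grip in N (left out, the last holds). Time passes only in rows, so rows that do not move let the fingers close. It gives the time, the measured TCP pose, the force, the opening and the grip force at its end, in the units of the state.
- sense(): the state, without advancing time (a new reading comes with each control period).
- camera(name): name is "scene" or "top" or "wrist"; returns the picture (480x640x3 uint8, blue, green, red); there is no depth.
- camera_params(name): a dict with "fx", "fy", "cx", "cy" (pixels), "dist" ([k1, k2, p1, p2, k3] as OpenCV has them; the pictures are not rectified), "T" (4x4, takes a point from camera to world coordinates); the wrist camera has in their place "mount" (4x4, takes a point from camera to tool coordinates, whose origin is the TCP and whose axes are the flange's). Camera axes: x right, y up, looking along -z (the intrinsics and any distortion apply to the point x, -y, -z); pixel columns grow to the right and rows downward; lengths in mm; the calibration is good to about 2 mm. A picture is of the moment at which its call begins: read the wrist's pose just before it. camera_params takes no time and is no camera call.
- finish_job(): hands the job in; it is judged then, once.
The state is a dict: "time": time; "qpos": joint angles; "qvel": joint speeds; "effort": joint torques, N m; "tool_pos": TCP position; "tcp_rot": TCP orientation; "ft_force": force on the tool from outside, world axes, zero at the start; "wrist_torque": the same for the moment, N m; "gripper_width": finger opening in mm; "grip_force": force on a finger pad.
Only numpy, scipy, OpenCV 4.12 (cv2) and the standard library are available. Lean on these libraries where they do the work, as an engineer would, in place of code of your own. Each camera call takes 0.05 s, during which the arm holds its last target. There are 200 camera calls.

## Task

The joinery bench has lost its dust extraction: in the black power block, one of the three breakers sunk in the round wells has tripped, so its cap stands higher in its well than the other two. Reach a fingertip into that well and press the tripped cap fully home so that it stays in, then press the extractor's start button, the one sunk inside the round guard collar on the sloping grey console, fully in and let it spring back. Leave the other two breakers, the mushroom stop button and the things lying about the bench alone, and pick nothing up.

Things in the scene. Friction and masses are not known exactly. Their poses are not given: they have to be found in the camera images.
- power_block: the bench power block, a black rubber box screwed to the bench (all sizes here are in mm), 136 (x) by 256 (y) by 72 tall, with three socket flaps on its -x flank; origin at the centre of its underside. Three square grey breaker modules stand in a row along its y axis, flush with its deck, 68 between centres; each has one round well, 46 diameter and 38 deep, axis upright, with a breaker cap in it
- well_a: a breaker module (66 x 66 x 58 tall) with its well and cap; origin at the centre of its underside, 14 above the bench, on the well's axis; the well's rim is the module's top, 72 above the bench. The modules' order in the row varies
- breaker_a_cap (a point): centre of the top of that well's black breaker cap, a disc of 20 diameter; 16 below the rim when popped out (tripped), 28 below when home
- breaker_a (a joint): travel of that cap in m: 0 = popped out (tripped), 0.012 = home. It moves stiffly, at about 4 N all the way down to a hard end stop, has no spring and stays where it is pushed to. It cannot be pulled out from above
- well_b: a breaker module (66 x 66 x 58 tall) with its well and cap; origin at the centre of its underside, 14 above the bench, on the well's axis; the well's rim is the module's top, 72 above the bench. The modules' order in the row varies
- breaker_b_cap (a point): centre of the top of that well's black breaker cap, a disc of 20 diameter; 16 below the rim when popped out (tripped), 28 below when home
- breaker_b (a joint): travel of that cap in m: 0 = popped out (tripped), 0.012 = home. It moves stiffly, at about 4 N all the way down to a hard end stop, has no spring and stays where it is pushed to. It cannot be pulled out from above
- well_c: a breaker module (66 x 66 x 58 tall) with its well and cap; origin at the centre of its underside, 14 above the bench, on the well's axis; the well's rim is the module's top, 72 above the bench. The modules' order in the row varies
- breaker_c_cap (a point): centre of the top of that well's black breaker cap, a disc of 20 diameter; 16 below the rim when popped out (tripped), 28 below when home
- breaker_c (a joint): travel of that cap in m: 0 = popped out (tripped), 0.012 = home. It moves stiffly, at about 4 N all the way down to a hard end stop, has no spring and stays where it is pushed to. It cannot be pulled out from above
- console: the dust extractor's starter console, a grey steel wedge screwed to the bench, 150 (x) by 210 (y), its face sloping 15 degrees: 60 tall at its -x edge, 100 at its +x edge; origin at the centre of its underside. On the face, side by side and 100 apart, are the start button (at +y, sunk in a round guard collar) and the stop button (at -y, a bare mushroom head standing proud)
- collar_rim (a point): centre of the rim of the start button's black guard collar: 46 inside diameter, 62 outside, 26 tall, square to the sloping face; x, y axes as the console's (untilted)
- start_top (a point): centre of the top of the start button, a disc of 30 diameter, 18 below the collar's rim; its z axis is the button's axis, pointing out of the face (15 degrees off upright, leaning to the console's -x)
- start (a joint): how far the start button is pressed, m: 0 = out, 0.006 = fully in; a spring returns it; about 1.4 N to start and 4.5 N to hold fully in
- stop_top (a point): centre of the top of the stop button, a mushroom of 40 diameter that stands 36 above the face (10 above the collar's rim); z axis as for start_top
- stop (a joint): how far the stop button is pressed, m: 0 = out, 0.006 = fully in, spring return
- tape_measure: bystander: tape measure standing on edge, 68 x 42 x 62 tall; loose, origin at the centre of its underside
- offcut: bystander: squared timber offcut, 110 x 45 x 45 tall; loose, origin at the centre of its underside
- screw_box: bystander: open carton of screws, 110 x 75 x 60 tall, one flap folded out; loose, origin at the centre of its underside
- glue_bottle: bystander: white glue bottle, 60 diameter, 190 tall; loose, origin at the centre of its underside
- hammer: bystander: hammer lying flat, 260 long, 90 across the head and 26 tall; loose, origin at its underside, below the centre of its handle's length
- try_square: bystander: joiner's try square lying flat: wooden stock 110 x 24 x 18 and a steel blade 180 x 35 at right angles; loose, origin at the underside, at the outer end of the stock
- nail_coil: bystander: coil of collated nails, a drum of 72 diameter and 45 tall; loose, origin at the centre of its underside
- pencil: bystander: carpenter's pencil lying flat, 170 x 11 x 8; loose, origin at the centre of its underside

How it is judged:
By the outcome, as a careful person would: the job done as asked, in the order asked, and still so for the second after the job is handed in, with the robot touching nothing.
It also fails if it takes over 45 s, if anything falls off the work surface, if the arm or the gripper's body presses on something with over 40 N, if the wrist force passes 120 N, or if a joint passes its speed limit or range.

## Working session

There is one attempt and no reset: what is moved stays moved. The work goes in short steps, Python scripts to look and compute and a tool call to move; the robot and the scene stay as the last step left them, time stands still between calls to the robot, and variables do not carry over. Pictures are saved under pics/ and viewed, at most 10 in all, crops included, and the job is handed in when it is done.

Besides the shell and the picture viewer there is one more tool, called as name(argument=value, ...), one argument or row to a line, values as JSON. send_rows: Moves the arm, as the interface text tells. Its arguments: {"type":"object","properties":{"commands":{"type":"array","items":{"type":"array","items":{"type":"array","items":{"type":"number"}}}},"grip_force":{"type":"number"}},"required":["commands"]}

```bash
mkdir -p pics; ls; python3 - <<'E'
from bench import *
import cv2
s=sense();print(s['time'],s['tool_pos'],s['tcp_rot'],s['gripper_width'],grasp_offset)
for n in('top','scene'):
    cv2.imwrite(f'pics/{n}0.png',camera(n));print(n,camera_params(n))
print(camera_params('wrist'))
E
```

```text
pics
0.0 [ 192.42676845 -567.65304809  204.94065471] [[ 9.47063777e-01  3.21045046e-01 -5.29713218e-04]
 [ 3.21045482e-01 -9.47062404e-01  1.61279158e-03]
 [ 1.61072735e-05 -1.69747852e-03 -9.99998559e-01]] 84.99141357376084 18.700000000000003
top {'fx': 543.8988425705577, 'fy': 543.8988425705577, 'cx': 329.26949623236885, 'cy': 239.00404295525792, 'dist': array([-0.00430923,  0.        ,  0.        ,  0.        ,  0.        ]), 'T': array([[-2.05128235e-03,  9.94982107e-01, -1.00031986e-01,
         4.27167093e+02],
       [-9.99962034e-01, -2.88808712e-03, -8.22127567e-03,
         2.82148257e+00],
       [-8.46892328e-03,  1.00011324e-01,  9.94950256e-01,
         1.14490205e+03],
       [ 0.00000000e+00,  0.00000000e+00,  0.00000000e+00,
         1.00000000e+00]])}
scene {'fx': 471.14281458355435, 'fy': 471.14281458355435, 'cx': 324.3438677132598, 'cy': 238.6420842159178, 'dist': array([-0.0831825,  0.       ,  0.       ,  0.       ,  0.       ]), 'T': array([[ 2.55576768e-01, -6.85551505e-01,  6.81688822e-01,
         1.31674971e+03],
       [ 9.66761488e-01,  1.86521379e-01, -1.74877100e-01,
        -2.02997856e+02],
       [-7.26228070e-03,  7.03725024e-01,  7.10435324e-01,
         9.41581359e+02],
       [ 0.00000000e+00,  0.00000000e+00,  0.00000000e+00,
         1.00000000e+00]])}
{'fx': 360.45595868533564, 'fy': 360.45595868533564, 'cx': 322.29274780309277, 'cy': 241.1106020375832, 'dist': array([-0.05389439,  0.        ,  0.        ,  0.        ,  0.        ]), 'mount': array([[ 4.60964370e-04,  9.63876617e-01,  2.66348747e-01,
         6.82742296e+01],
       [ 9.99999369e-01, -1.71453830e-04, -1.11021262e-03,
        -3.56181517e-01],
       [-1.02444147e-03,  2.66349091e-01, -9.63876088e-01,
        -1.67246616e+02],
       [ 0.00000000e+00,  0.00000000e+00,  0.00000000e+00,
         1.00000000e+00]])}
```

View pics/top0.png

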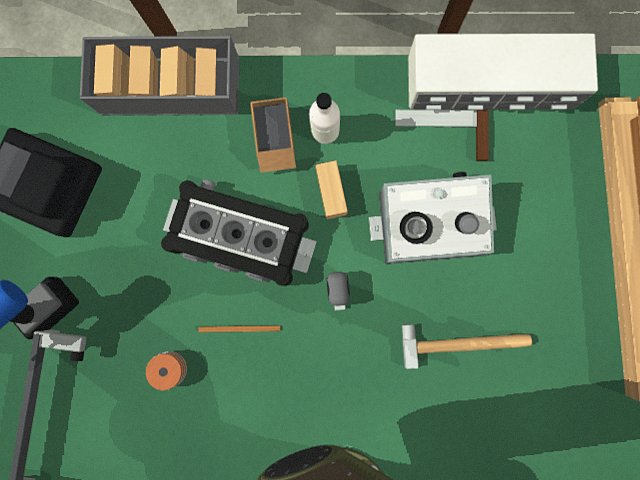

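View pics/scene0.png

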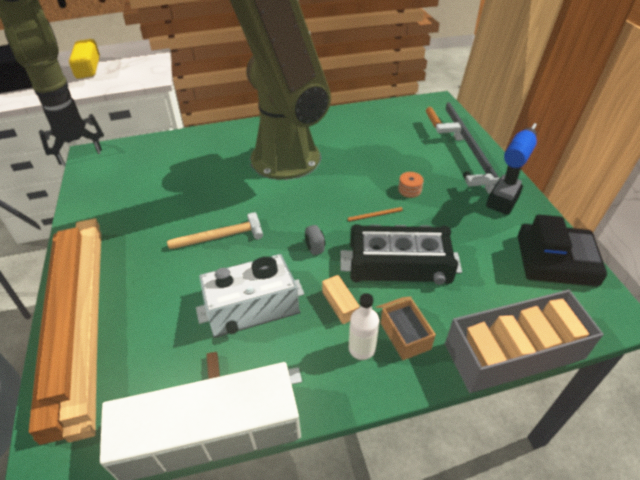

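The top view shows the three wells near (202,223), (234,233) and (265,242), the collar at (415,228) and the stop button at (467,224). The scene view agrees with that layout. Next I'll cast rays for the rough positions.

```bash
cat > h.py <<'E'
from bench import *
import numpy as np, cv2
def cam(n,s=None):
    p=camera_params(n)
    K=np.array([[p['fx'],0,p['cx']],[0,p['fy'],p['cy']],[0,0,1]])
    if n=='wrist':
        T=np.eye(4);T[:3,:3]=s['tcp_rot'];T[:3,3]=s['tool_pos'];T=T@p['mount']
    else: T=p['T']
    return K,p['dist'],T
def ray(c,uv):
    K,d,T=c
    q=cv2.undistortPoints(np.array([[uv]],float),K,d)[0,0]
    return T[:3,3],T[:3,:3]@np.array([q[0],-q[1],-1])
def onz(c,uv,z):
    o,v=ray(c,uv); return o+v*(z-o[2])/v[2]
def proj(c,P):
    K,d,T=c
    q=np.linalg.inv(T)@np.append(P,1); q=q[:3]*[1,-1,-1]
    return cv2.projectPoints(q[None],np.zeros(3),np.zeros(3),K,d)[0][0,0]
E
python3 - <<'E'
from h import *
c=cam('top')
W=[onz(c,p,72) for p in((202,223),(234,233),(265,242))]
for w in W: print(w.round(1),np.hypot(*w[:2]).round())
print(np.linalg.norm(W[1]-W[0]),np.linalg.norm(W[2]-W[1]))
for n,p,z in(('collar',(415,228),103),('stop',(467,224),112)): print(n,onz(c,p,z).round(1))
d=W[0]-W[2];print('row angle',np.degrees(np.arctan2(d[1],d[0])))
s=sense();print('tool x ang',np.degrees(np.arctan2(s['tcp_rot'][1,0],s['tcp_rot'][0,0])))
E
```

```text
[567.8 265.3  72. ] 627.0
[547.6 201.1  72. ] 583.0
[529.4 139.2  72. ] 547.0
67.32004060090316 64.48552540303776
collar [ 552.8 -153.8  103. ]
stop [ 559.1 -251.8  112. ]
row angle 73.06318758210315
tool x ang 18.72533430720487
```

send_rows(
  commands=[
    [[0, 0, 0, -10, -1], [0, 0, 0, -10, -1], [0, 0, 0, -10, -1], [0.05, -0.0154, 0, 0, -1], [0.05, -0.0154, 0, 0, -1], [0.05, -0.0154, 0, 0, -1], [0.05, -0.0154, 0, 0, -1], [0.05, -0.0154, 0, 0, -1], [0.05, -0.0154, 0, 0, -1], [0.05, -0.0154, 0, 0, -1]],
  ],
)

```text
time: 1.35
tool_pos: [342.7, -232.4, 205.6]
tcp_rot: [[0.66, 0.751, 0.0], [0.751, -0.66, 0.0], [0.0, -0.0, -1.0]]
ft_force: [1.0, -0.0, 0.6]
gripper_width: -0.2
grip_force: 0.0
```

send_rows(
  commands=[
    [[0.05, -0.0154, 0, 0, -1], [0.05, -0.0154, 0, 0, -1], [0.05, -0.0154, 0, 0, -1], [0.05, -0.0154, 0, 0, -1], [0.05, -0.0154, 0, 0, -1], [0.05, -0.0154, 0, 0, -1], [0.05, -0.0154, 0, 0, -1], [0.05, -0.0154, 0, 0, -1], [0.05, -0.0154, 0, 0, -1], [0, 0, 0, 0, -1]],
  ],
)

```text
time: 2.6
tool_pos: [535.8, 198.4, 204.7]
tcp_rot: [[0.657, 0.754, -0.001], [0.754, -0.657, 0.0], [-0.0, -0.001, -1.0]]
ft_force: [-0.6, -1.3, 0.3]
gripper_width: 0.2
grip_force: 0.0
```

```bash
python3 - <<'E'
from h import *
s=sense();im=camera('wrist');cv2.imwrite('pics/w1.png',im)
np.savez('w1.npz',R=s['tcp_rot'],p=s['tool_pos'])
print(s['time'],s['tool_pos'],s['tcp_rot'],s['qpos'],s['ft_force'],s['gripper_width'])
c=cam('wrist',s)
for x,y in((567.8,265.3),(547.6,201.1),(529.4,139.2)): print(proj(c,np.array([x,y,72.])))
E
```

```text
2.6 [535.77353133 198.43964107 204.71629422] [[ 6.56763573e-01  7.54096179e-01 -7.49812156e-04]
 [ 7.54096493e-01 -6.56763588e-01  2.60223785e-04]
 [-2.96215561e-04 -7.36336220e-04 -9.99999685e-01]] [ 2.03055845e+01  1.49207730e+01 -6.90587629e+00  6.82084679e+01
  2.88918173e-02  1.51359093e+02] [-0.63784351 -1.25351528  0.30043286] 0.23379808504853172
[297.32566226 137.691496  ]
[330.38661663 213.15671427]
[360.21721091 278.05385494]
```

View pics/w1.png

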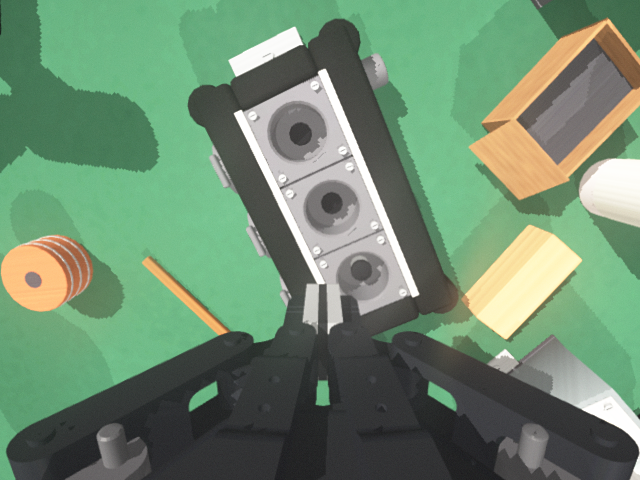

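The wrist view shows well rims near (298,132), (331,207) and (361,275), with dark caps near (300,134), (331,203) and (361,270). Next I'll measure the caps, and use parallax to compare the two possible heights.

```bash
python3 - <<'E'
from h import *
d=np.load('w1.npz');c=cam('wrist',dict(tcp_rot=d['R'],tool_pos=d['p']))
im=cv2.imread('pics/w1.png');g=cv2.cvtColor(im,cv2.COLOR_BGR2GRAY)
cv2.imwrite('pics/w1c.png',cv2.resize(im[80:320,220:440],None,fx=2.5,fy=2.5,interpolation=cv2.INTER_CUBIC))
print('cam',c[2][:3,3])
for rc,cc in(((298,132),(300,134)),((331,207),(331,203)),((361,275),(361,270))):
    # dark cap blob
    x,y=cc;m=np.zeros_like(g);cv2.circle(m,cc,17,255,-1)
    b=((g<60)&(m>0)).astype(np.uint8)
    n,l,st,ce=cv2.connectedComponentsWithStats(b);k=1+np.argmax(st[1:,4])
    P=onz(c,rc,72)
    print('rim',P.round(1),'cap blob',ce[k].round(1),'area',st[k],'exp popped',proj(c,P-[0,0,16]).round(1),'home',proj(c,P-[0,0,28]).round(1),'capR px pop/home',[round(float(np.linalg.norm(proj(c,P+[10,0,-h])-proj(c,P-[10,0,h])))/2,1) for h in(16,28)])
    print('  g at cap',g[y-14:y+15:2,x])
E
```

```text
cam [580.88042997 249.84008497 371.94462985]
rim [571.2 268.2  72. ] cap blob [295.1 139.3] area [292 136   6   7  14] exp popped [299.2 132.5] home [300.1 132.8] capR px pop/home [12.0, 11.5]
  g at cap [124  86  60  60  62  63  63  60  61  60  67  67  65 120 120]
rim [551.4 204.8  72. ] cap blob [325.7 195.4] area [324 194   5   4   7] exp popped [330.6 203.8] home [330.3 201.6] capR px pop/home [11.3, 10.9]
  g at cap [119 109  62  61  62  61  65  63  61  57  62  70  75 118 118]Traceback (most recent call last):
  File "<stdin>", line 10, in <module>
    return _wrapfunc(a, 'argmax', axis=axis, out=out, **kwds)
    return bound(*args, **kwds)
ValueError: attempt to get argmax of an empty sequence
```

View pics/w1c.png

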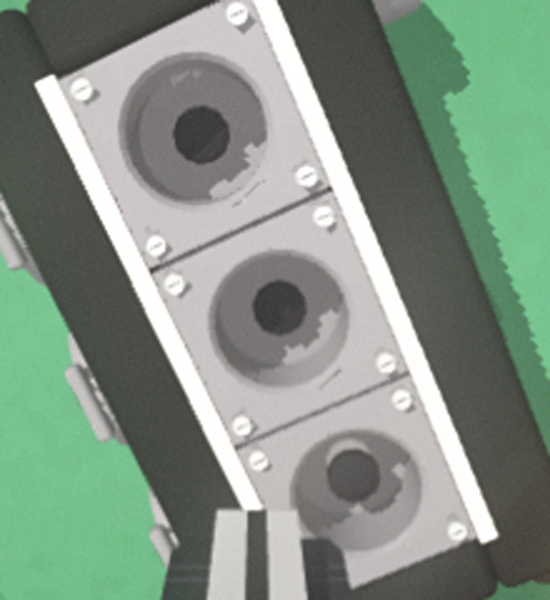

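```bash
cat > meas.py <<'E'
from h import *
def ell(b,at,lo,hi):
    "ellipse of the blob contour nearest to `at` with mean radius in lo..hi"
    best=None
    for k in cv2.findContours(b.astype(np.uint8),cv2.RETR_LIST,cv2.CHAIN_APPROX_NONE)[0]:
        if len(k)<20: continue
        e=cv2.fitEllipse(cv2.convexHull(k).astype(np.float32)) if len(cv2.convexHull(k))>5 else None
        if e is None: continue
        r=sum(e[1])/4; dd=np.hypot(e[0][0]-at[0],e[0][1]-at[1])
        if lo<r<hi and dd<r and (best is None or dd<best[0]): best=(dd,e)
    return best and best[1]
E
python3 - <<'E'
from meas import *
d=np.load('w1.npz');c=cam('wrist',dict(tcp_rot=d['R'],tool_pos=d['p']))
im=cv2.imread('pics/w1.png');g=cv2.cvtColor(im,cv2.COLOR_BGR2GRAY)
f=6;G=cv2.resize(g,None,fx=f,fy=f,interpolation=cv2.INTER_CUBIC)
def up(p): return ((p[0]+.5)*f-.5,(p[1]+.5)*f-.5)
def dn(e): return ((e[0][0]+.5)/f-.5,(e[0][1]+.5)/f-.5),(e[1][0]/f/2,e[1][1]/f/2)
for rc,cc in(((297.6,132),(300.4,133.6)),((332,207.2),(331.6,202.4)),((362.8,275.6),(360.8,269.6))):
    for th in (85,95):
        e=ell(G<th,up(cc),8*f,14*f)
        if e:
            q,r=dn(e); print('cap',th,np.round(q,2),np.round(r,2))
            for h in(56,44):
                P=onz(c,q,h);print('  h',h,P.round(1),'exp r',round(float(np.linalg.norm(proj(c,P+[10,0,0])-proj(c,P-[10,0,0])))/2,2),'exp rim',proj(c,P+[0,0,72-h]).round(1))
    for th in(150,165,180):
        e=ell(G<th,up(rc),23*f,34*f)
        if e: print('rim',th,*[np.round(v,1) for v in dn(e)],onz(c,dn(e)[0],72).round(1))
E
```

```text
cap 85 [300.09 133.55] [11.16 11.51]
  h 56 [571.1 267.1  56. ] exp r 11.95 exp rim [298.9 133.1]
  h 44 [570.8 267.8  44. ] exp r 11.51 exp rim [298.  132.8]
cap 95 [300.11 133.53] [11.37 11.77]
  h 56 [571.1 267.1  56. ] exp r 11.95 exp rim [298.9 133.1]
  h 44 [570.8 267.8  44. ] exp r 11.51 exp rim [298.  132.8]
rim 150 [296.4 130.9] [29.  29.7] [570.8 269.7  72. ]
rim 165 [296.4 131. ] [29.5 30.5] [570.7 269.6  72. ]
rim 180 [296.7 131.3] [30.1 31.4] [570.7 269.3  72. ]
cap 85 [331.28 202.63] [10.57 10.7 ]
  h 56 [552.6 205.2  56. ] exp r 11.3 exp rim [331.7 205.8]
  h 44 [551.5 203.5  44. ] exp r 10.89 exp rim [332.1 208.1]
cap 95 [331.3  202.66] [10.8  11.06]
  h 56 [552.6 205.1  56. ] exp r 11.3 exp rim [331.8 205.8]
  h 44 [551.5 203.4  44. ] exp r 10.89 exp rim [332.1 208.1]
rim 150 [330.7 206.8] [26.5 27.6] [551.4 205.   72. ]
rim 165 [330.8 207. ] [27.1 28.3] [551.3 204.8  72. ]
rim 180 [331.  207.3] [27.8 29.1] [551.3 204.6  72. ]
cap 85 [361.17 269.88] [ 9.85 10.02]
  h 56 [532.5 139.   56. ] exp r 10.63 exp rim [363.  276.1]
  h 44 [530.6 134.8  44. ] exp r 10.25 exp rim [364.4 280.7]
cap 95 [361.1  269.95] [10.33 10.49]
  h 56 [532.4 139.   56. ] exp r 10.63 exp rim [363.  276.1]
  h 44 [530.6 134.8  44. ] exp r 10.24 exp rim [364.3 280.7]
```

The third well, nearest y = 139, holds the tripped cap. The 68 mm spacing between wells only works out if that cap is at z = 56 and the other two are home. I'm moving above it.

send_rows(
  commands=[
    [[-0.0235, 0.0182, 0, 0, -1], [-0.0235, 0.0182, 0, 0, -1], [0, 0, 0.05, 0, -1], [0, 0, 0.045, 0, -1], [0, 0, 0, 0, -1]],
  ],
)

```text
time: 3.28
tool_pos: [527.6, 134.0, 107.9]
tcp_rot: [[0.661, 0.751, -0.007], [0.751, -0.661, -0.002], [-0.006, -0.004, -1.0]]
ft_force: [0.8, 0.4, 0.2]
gripper_width: -0.1
grip_force: 0.0
```

```bash
python3 - <<'E'
from meas import *
s=sense();im=camera('wrist')
c=cam('wrist',s);print(s['tool_pos'],s['ft_force'],proj(c,s['tool_pos']),proj(c,np.array([532.4,139,72])),proj(c,np.array([532.4,139,56])))
u,v=proj(c,np.array([532.4,139,72])).astype(int)
print(u,v);cv2.imwrite('pics/w2.png',cv2.resize(im[v-90:v+110,u-120:u+120],None,fx=3,fy=3,interpolation=cv2.INTER_CUBIC)[:600])
E
```

```text
[527.57631281 134.02631051 107.85623545] [0.78077798 0.42773399 0.23911862] [321.67015719 283.73081431] [322.53205515 249.24591512] [322.59674657 241.77277599]
322 249
```

View pics/w2.png

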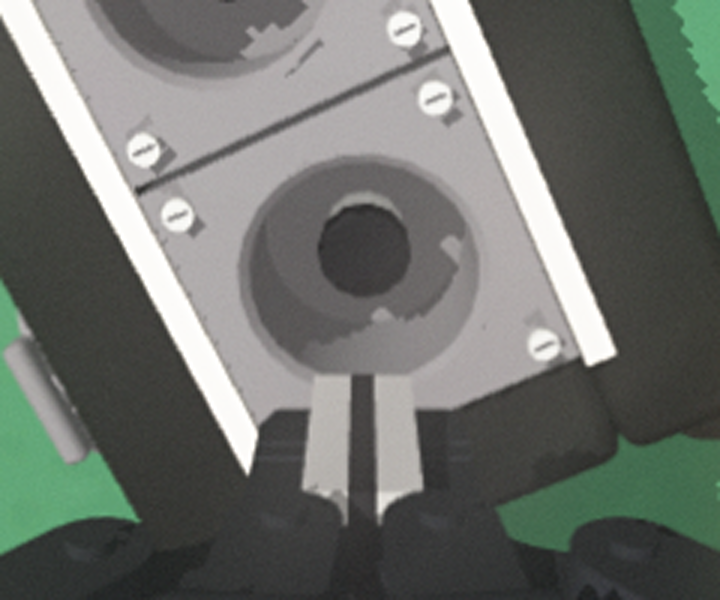

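The close view shows the rim centred near (321.7,248.3) and the cap near (323.3,242.3), both within 1 px of the prediction. I'll let the arm settle before correcting.

send_rows(
  commands=[
    [[0, 0, 0, 0, -1], [0, 0, 0, 0, -1]],
  ],
)

```text
time: 3.58
tool_pos: [533.0, 136.5, 112.9]
tcp_rot: [[0.66, 0.752, 0.003], [0.752, -0.66, 0.001], [0.003, 0.002, -1.0]]
ft_force: [0.2, -0.2, -0.1]
gripper_width: 0.0
grip_force: 0.0
```

send_rows(
  commands=[
    [[0, 0, 0, 0, -1], [0, 0, 0, 0, -1], [0, 0, 0, 0, -1]],
  ],
)

```text
time: 3.95
tool_pos: [531.6, 136.3, 110.9]
tcp_rot: [[0.66, 0.752, 0.0], [0.752, -0.66, 0.0], [0.0, 0.0, -1.0]]
ft_force: [0.0, 0.4, -0.9]
gripper_width: -0.3
grip_force: 0.0
```

```bash
python3 - <<'E'
from meas import *
for i in range(2):
    s=sense();im=camera('wrist');c=cam('wrist',s)
    print(s['time'],s['tool_pos'],s['tcp_rot'][2],proj(c,np.array([532.4,139,72])).round(1))
    g=cv2.cvtColor(im,cv2.COLOR_BGR2GRAY);q=proj(c,np.array([532.4,139,56]))
    e=ell(cv2.resize(g,None,fx=6,fy=6,interpolation=cv2.INTER_CUBIC)<90,q*6+2.5,10*6,20*6)
    if e: print('cap at 56:',onz(c,((e[0][0]-2.5)/6,(e[0][1]-2.5)/6),56).round(1),np.array(e[1])/12)
E
```

```text
3.95 [531.56246847 136.25099715 110.93880536] [ 9.47009361e-05  7.91377174e-05 -9.99999992e-01] [319.7 255. ]
cap at 56: [532.3 138.8  56. ] [15.52803802 15.8252271 ]
4.0 [531.50258242 136.27917649 110.83120954] [ 4.12750256e-06 -1.42722175e-05 -1.00000000e+00] [319.9 255. ]
cap at 56: [532.3 138.8  56. ] [15.51745478 15.87584686]
```

send_rows(
  commands=[
    [[0.0025, -0.0011, 0, 0, -1], [0, 0, 0.015, 0, -1], [0, 0, 0.015, 0, -1], [0, 0, 0.01, 0, -1], [0, 0, 0.005, 0, -1], [0, 0, 0.003, 0, -1], [0, 0, 0, 0, -1]],
  ],
)

```text
time: 4.92
tool_pos: [532.4, 138.8, 62.8]
tcp_rot: [[0.66, 0.752, 0.0], [0.752, -0.66, 0.0], [0.0, 0.0, -1.0]]
ft_force: [-0.6, 0.2, 0.0]
gripper_width: 0.0
grip_force: 0.0
```

Centred in the well, no contact. Pressing slowly.

send_rows(
  commands=[
    [[0, 0, 0.004, 0, -1], [0, 0, 0.004, 0, -1], [0, 0, 0.004, 0, -1], [0, 0, 0.003, 0, -1], [0, 0, 0.003, 0, -1], [0, 0, 0, 0, -1]],
  ],
)

```text
time: 5.68
tool_pos: [532.1, 138.8, 44.5]
tcp_rot: [[0.66, 0.752, -0.001], [0.752, -0.66, -0.0], [-0.0, -0.0, -1.0]]
ft_force: [0.1, -0.3, 0.5]
gripper_width: -0.1
grip_force: 0.0
```

send_rows(
  commands=[
    [[0, 0, 0.001, 0, -1], [0, 0, 0.001, 0, -1], [0, 0, 0, 0, -1]],
  ],
)

```text
time: 6.05
tool_pos: [532.4, 138.8, 42.8]
tcp_rot: [[0.66, 0.752, 0.0], [0.752, -0.66, -0.0], [0.0, 0.0, -1.0]]
ft_force: [-0.3, 0.5, -0.1]
gripper_width: 0.1
grip_force: 0.0
```

send_rows(
  commands=[
    [[0, 0, 0.001, 0, -1], [0, 0, 0.001, 0, -1], [0, 0, 0, 0, -1]],
  ],
)

```text
time: 6.42
tool_pos: [532.3, 138.8, 40.7]
tcp_rot: [[0.66, 0.752, -0.0], [0.752, -0.66, -0.0], [-0.0, -0.0, -1.0]]
ft_force: [0.7, -0.7, 0.1]
gripper_width: -0.1
grip_force: 0.0
```

```bash
python3 - <<'E'
from h import *
im=camera('wrist');s=sense();print(s['ft_force'],s['effort'],s['wrist_torque'])
cv2.imwrite('pics/w3.png',cv2.resize(im[160:320,220:420],None,fx=3.5,fy=3.5,interpolation=cv2.INTER_CUBIC))
E
```

```text
[ 0.31811157  0.38036437 -0.05948156] [-8.26928608e-04 -5.07293057e+01  2.89631510e+01 -4.90486185e-03
  1.42442777e-04  3.68180878e-06] [ 0.00070774 -0.00313588 -0.01741429]
```

View pics/w3.png

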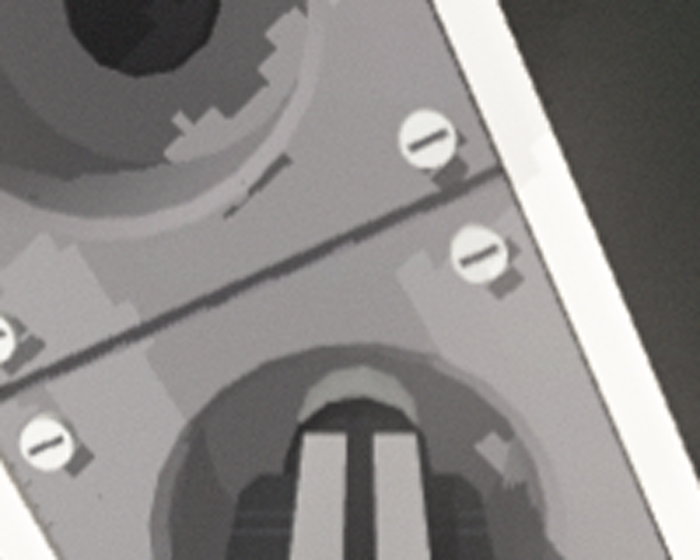

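The fingertips hide most of the cap, whose front edge is at about row 274, near where a cap still popped out would appear. There's no contact force, so I'll keep going down in small steps.

send_rows(
  commands=[
    [[0, 0, 0.001, 0, -1], [0, 0, 0.001, 0, -1]],
  ],
)

```text
time: 6.72
tool_pos: [532.3, 138.8, 38.8]
tcp_rot: [[0.66, 0.752, 0.0], [0.752, -0.66, 0.0], [0.0, 0.0, -1.0]]
ft_force: [0.4, 0.2, 0.1]
gripper_width: 0.3
grip_force: 0.0
```

send_rows(
  commands=[
    [[0, 0, 0.001, 0, -1], [0, 0, 0.001, 0, -1]],
  ],
)

```text
time: 6.98
tool_pos: [532.3, 138.8, 36.7]
tcp_rot: [[0.66, 0.752, -0.0], [0.752, -0.66, -0.0], [-0.0, -0.0, -1.0]]
ft_force: [0.4, -1.3, 0.1]
gripper_width: 0.2
grip_force: 0.0
```

send_rows(
  commands=[
    [[0, 0, 0.001, 0, -1], [0, 0, 0.001, 0, -1]],
  ],
)

```text
time: 7.22
tool_pos: [532.3, 138.8, 34.7]
tcp_rot: [[0.66, 0.752, -0.0], [0.752, -0.66, -0.0], [-0.0, 0.0, -1.0]]
ft_force: [0.2, -0.5, -0.3]
gripper_width: -0.0
grip_force: 0.0
```

send_rows(
  commands=[
    [[0, 0, 0.001, 0, -1], [0, 0, 0.001, 0, -1]],
  ],
)

```text
time: 7.48
tool_pos: [532.4, 138.8, 32.7]
tcp_rot: [[0.66, 0.751, 0.0], [0.751, -0.66, -0.0], [-0.0, 0.0, -1.0]]
ft_force: [0.0, -0.1, 0.3]
gripper_width: -0.1
grip_force: 0.0
```

```bash
python3 - <<'E'
from h import *
im=camera('wrist');s=sense();c=cam('wrist',s)
for z in(72,56,44):print(z,[proj(c,np.array([532.3,138.8,z])+r*s['tcp_rot'][:,0]).round(1).tolist() for r in(10,23)])
cv2.imwrite('pics/w4.png',cv2.resize(im[180:340,220:420],None,fx=3.5,fy=3.5,interpolation=cv2.INTER_CUBIC))
E
```

```text
72 [[321.6, 298.3], [321.6, 266.5]]
56 [[321.7, 282.7], [321.7, 253.7]]
44 [[321.7, 272.8], [321.7, 245.7]]
```

View pics/w4.png

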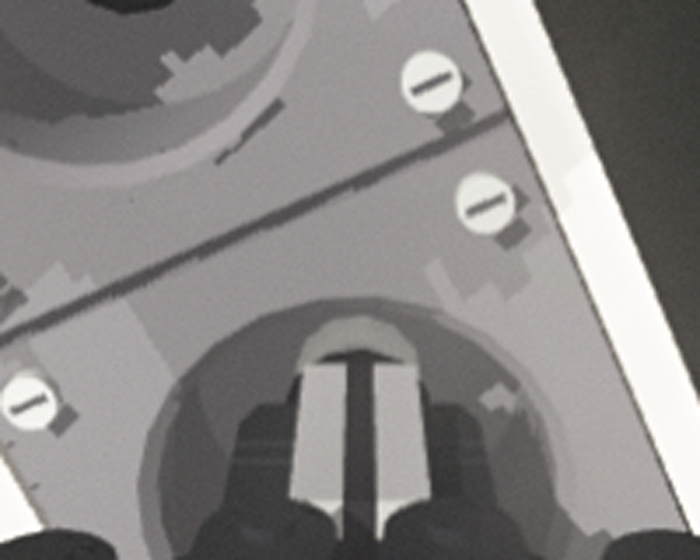

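The cap edge is at row 278.6, still close to its popped-out position, and the tips end at row 284. That fits tips sitting behind the nominal TCP, so I'll continue slowly and watch the force.

send_rows(
  commands=[
    [[0, 0, 0.001, 0, -1], [0, 0, 0.001, 0, -1]],
  ],
)

```text
time: 7.78
tool_pos: [532.4, 138.8, 30.7]
tcp_rot: [[0.66, 0.752, 0.0], [0.752, -0.66, 0.0], [0.0, -0.0, -1.0]]
ft_force: [-0.4, -0.4, -0.9]
gripper_width: 0.1
grip_force: 0.0
```

send_rows(
  commands=[
    [[0, 0, 0.001, 0, -1], [0, 0, 0.001, 0, -1]],
  ],
)

```text
time: 8.02
tool_pos: [532.4, 138.8, 29.0]
tcp_rot: [[0.66, 0.752, 0.0], [0.752, -0.66, 0.0], [0.0, 0.0, -1.0]]
ft_force: [-2.2, 0.2, 3.5]
gripper_width: -0.1
grip_force: 1.9
```

send_rows(
  commands=[
    [[0, 0, 0.001, 0, -1], [0, 0, 0.001, 0, -1]],
  ],
)

```text
time: 8.28
tool_pos: [532.4, 138.8, 26.9]
tcp_rot: [[0.66, 0.752, 0.0], [0.752, -0.66, 0.0], [0.0, 0.0, -1.0]]
ft_force: [-1.6, 0.1, 5.3]
gripper_width: 0.3
grip_force: 1.9
```

Contact at about 4 N near z = 29.5, so the tips really are about 26.5 mm behind the nominal TCP. I expect the end stop near z = 17.5.

send_rows(
  commands=[
    [[0, 0, 0.001, 0, -1], [0, 0, 0.001, 0, -1], [0, 0, 0.001, 0, -1], [0, 0, 0.001, 0, -1]],
  ],
)

```text
time: 8.78
tool_pos: [532.4, 138.8, 22.7]
tcp_rot: [[0.66, 0.752, 0.0], [0.752, -0.66, -0.0], [0.0, 0.0, -1.0]]
ft_force: [-1.3, 0.6, 4.3]
gripper_width: -0.0
grip_force: 1.9
```

send_rows(
  commands=[
    [[0, 0, 0.001, 0, -1], [0, 0, 0.001, 0, -1], [0, 0, 0.001, 0, -1]],
  ],
)

```text
time: 9.15
tool_pos: [532.4, 138.8, 19.8]
tcp_rot: [[0.66, 0.752, 0.0], [0.752, -0.66, 0.0], [0.0, 0.0, -1.0]]
ft_force: [-1.0, -0.7, 3.3]
gripper_width: -0.0
grip_force: 1.9
```

send_rows(
  commands=[
    [[0, 0, 0.001, 0, -1]],
  ],
)

```text
time: 9.28
tool_pos: [532.4, 138.8, 18.7]
tcp_rot: [[0.66, 0.752, 0.0], [0.752, -0.66, 0.0], [0.0, 0.0, -1.0]]
ft_force: [-1.0, -0.2, 4.6]
gripper_width: 0.1
grip_force: 1.9
```

send_rows(
  commands=[
    [[0, 0, 0.001, 0, -1]],
  ],
)

```text
time: 9.4
tool_pos: [532.4, 138.8, 18.3]
tcp_rot: [[0.66, 0.752, 0.0], [0.752, -0.66, 0.0], [0.0, 0.0, -1.0]]
ft_force: [-4.3, -1.3, 15.2]
gripper_width: -0.1
grip_force: 7.6
```

Force stepped to 15 N after 12 mm of travel, which is the end stop. I'll retract and check.

send_rows(
  commands=[
    [[0, 0, -0.01, 0, -1], [0, 0, -0.025, 0, -1], [0, 0, -0.04, 0, -1], [0, 0, -0.05, 0, -1], [0, 0, -0.04, 0, -1], [0, 0, -0.015, 0, -1], [0, 0, 0, 0, -1], [0, 0, 0, 0, -1]],
  ],
)

```text
time: 10.4
tool_pos: [531.3, 138.5, 196.0]
tcp_rot: [[0.66, 0.752, -0.003], [0.752, -0.66, -0.001], [-0.002, -0.002, -1.0]]
ft_force: [-1.2, -0.3, 0.7]
gripper_width: -0.2
grip_force: 0.0
```

```bash
python3 - <<'E'
from meas import *
s=sense();im=camera('wrist');c=cam('wrist',s);print(s['time'],s['tool_pos'])
g=cv2.cvtColor(im,cv2.COLOR_BGR2GRAY)
for n,P in((2,(551.5,203.4)),(3,(532.4,138.9))):
    q=proj(c,np.array([*P,44.]))
    e=ell(cv2.resize(g,None,fx=6,fy=6,interpolation=cv2.INTER_CUBIC)<90,q*6+2.5,8*6,20*6)
    if e: 
        p=((e[0][0]-2.5)/6,(e[0][1]-2.5)/6);print(n,[onz(c,p,h).round(1)[:2] for h in(56,44)],np.array(e[1])/12)
E
```

```text
10.4 [531.30455388 138.54600795 195.97721006]
2 [array([552.4, 202.2]), array([551.4, 202.7])] [11.95679474 12.07749176]
3 [array([533.9, 140.4]), array([532.3, 138.4])] [11.39350891 11.62198639]
```

Cap 3 now triangulates at the home height and stays there. Moving to the console.

send_rows(
  commands=[
    [[-0.0347, 0.0335, 0, 0, -1], [-0.0347, 0.0335, 0, 0, -1], [-0.0347, 0.0335, 0, 0, -1], [-0.0347, 0.0335, 0, 0, -1], [-0.0347, 0.0335, 0, 0, -1], [-0.0347, 0.0335, 0, 0, -1], [0, 0, 0, 9, -1], [0, 0, 0, 9, -1], [0, 0, 0, 9, -1], [0, 0, 0, 9, -1]],
  ],
)

```text
time: 11.7
tool_pos: [545.0, -150.1, 195.9]
tcp_rot: [[0.977, 0.215, -0.003], [0.215, -0.977, 0.001], [-0.003, -0.001, -1.0]]
ft_force: [-0.3, -0.6, 0.4]
gripper_width: 0.2
grip_force: 0.0
```

send_rows(
  commands=[
    [[0, 0, 0, 9, -1], [0, 0, 0, 0, -1], [0, 0, 0, 0, -1], [0, 0, 0, 0, -1]],
  ],
)

```text
time: 12.2
tool_pos: [545.9, -150.2, 197.4]
tcp_rot: [[0.998, 0.066, -0.001], [0.066, -0.998, 0.0], [-0.001, -0.0, -1.0]]
ft_force: [-0.3, 0.3, -1.0]
gripper_width: -0.0
grip_force: 0.0
```

```bash
python3 - <<'E'
from h import *
s=sense();im=camera('wrist');cv2.imwrite('pics/w5.png',im)
np.savez('w5.npz',R=s['tcp_rot'],p=s['tool_pos'])
c=cam('wrist',s);print(s['time'],s['tool_pos'],s['tcp_rot'],proj(c,np.array([552.8,-153.8,103])),s['qpos'])
E
```

```text
12.2 [ 545.86779833 -150.19086891  197.42907573] [[ 9.97794754e-01  6.63720731e-02 -6.13951459e-04]
 [ 6.63721832e-02 -9.97794923e-01  1.60653839e-04]
 [-6.01934720e-04 -2.01048856e-04 -9.99999799e-01]] [328.14938636 227.12211759] [-1.53834993e+01  1.45395638e+01 -8.35950216e+00  6.71372924e+01
 -4.56658063e-04  1.60810860e+02]
```

View pics/w5.png

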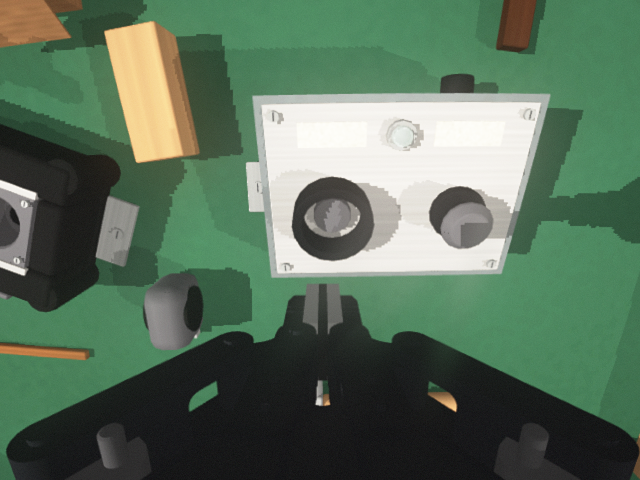

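The collar is centred near (333,218), with the button bright inside it, and the stop button is near (465,222). The console is square to the tool within about 1 degree. I'll measure the collar from its silhouette extremes and its height from the console's lower edge.

```bash
python3 - <<'E'
from h import *
d=np.load('w5.npz');c=cam('wrist',dict(tcp_rot=d['R'],tool_pos=d['p']))
im=cv2.imread('pics/w5.png');g=cv2.cvtColor(im,cv2.COLOR_BGR2GRAY)
m=(g<75).astype(np.uint8)
n,l,st,ce=cv2.connectedComponentsWithStats(m)
k=l[218,300];print('collar blob',st[k],ce[k])
x0,y0,w,h,_=st[k]; L,Rr,B=x0-.5,x0+w-.5,y0+h-.5
# bottom edge of face (z=60) below collar
print('edge pts',onz(c,(272,277),60).round(1),onz(c,(502,272),60).round(1),'top',onz(c,(253,95),100).round(1),onz(c,(549,95),100).round(1))
ed=onz(c,(331,275.5),60); a=np.radians(15); th=np.radians(5)
ux=np.array([np.cos(th),np.sin(th),0]);uz=np.array([0,0,1.]);nn=np.cos(a)*uz-np.sin(a)*ux; uu=np.cos(a)*ux+np.sin(a)*uz; uy=np.cross(nn,uu)
C=np.array([552.8,-153.8,103.])
t=np.linspace(0,2*np.pi,181)
for i in range(6):
    f=lambda C:(lambda q:(q[:,0].min(),q[:,0].max(),q[:,1].max()))(np.array([proj(c,C+31*(np.cos(k)*uu+np.sin(k)*uy)) for k in t]))
    s=(C-26*nn-ed)@ux; C[2]=60+s*np.tan(a)+26*np.cos(a)
    e=f(C); mmpx=(np.linalg.norm(c[2][:3,3]-C))/360
    C=C+np.array([-(B-e[2])*mmpx, -((L+Rr)-(e[0]+e[1]))/2*mmpx,0])
print('rim centre',C.round(1),'s',s,'pred',np.round(f(C),1),'meas',L,Rr,B)
S=C-18*nn;print('start_top',S.round(1),proj(c,S).round(1))
# bright button seen in opening
r=(l!=k)[y0:y0+h,x0:x0+w]; n2,l2,s2,c2=cv2.connectedComponentsWithStats(((g>=75)[y0+8:y0+h-8,x0+8:x0+w-8]).astype(np.uint8))
j=1+np.argmax(s2[1:,4]);print('opening blob',s2[j]+[x0+8,y0+8,0,0,0],c2[j]+[x0+8,y0+8])
q=np.array([proj(c,S+15*(np.cos(k)*uu+np.sin(k)*uy)) for k in t]);print('pred button box',q.min(0),q.max(0))
E
```

```text
collar blob [ 292  178   70   82 2626] [322.34843869 216.96115765]
edge pts [ 493.3 -107.9   60. ] [ 511.6 -316.4   60. ] top [642.3 -95.4 100. ] [ 658.3 -302.7  100. ]
rim centre [ 554.3 -152.5  102.1] s 63.254539789928856 pred [284.9 368.1 259.5] meas 291.5 361.5 259.5
start_top [ 558.9 -152.1   84.7] [326.2 214.1]
opening blob [ 304  198   50   40 1618] [330.50494438 217.56118665]
pred button box [307.15223841 196.58579383] [345.14182309 230.76669507]
```

send_rows(
  commands=[
    [[0.0103, 0.0075, 0, 0, -1], [0, 0, 0.03, 0, -1], [0, 0, 0.03, 0, -1], [0, 0, 0.025, 0, -1], [0, 0, 0.012, 0, -1], [0, 0, 0.005, 0, -1], [0, 0, 0, 0, -1], [0, 0, 0, 0, -1], [0, 0, 0, 0, -1]],
  ],
)

```text
time: 13.38
tool_pos: [557.4, -157.2, 96.6]
tcp_rot: [[0.998, 0.065, 0.001], [0.065, -0.998, -0.0], [0.001, 0.0, -1.0]]
ft_force: [0.7, -0.2, -0.3]
gripper_width: -0.0
grip_force: 0.0
```

```bash
python3 - <<'E'
from h import *
s=sense();im=camera('wrist');c=cam('wrist',s);print(s['time'],s['tool_pos'],s['ft_force'])
C=np.array([554.3,-157,102.1]);a=np.radians(15); th=np.radians(5)
ux=np.array([np.cos(th),np.sin(th),0]);uz=np.array([0,0,1.]);nn=np.cos(a)*uz-np.sin(a)*ux; uu=np.cos(a)*ux+np.sin(a)*uz; uy=np.cross(nn,uu)
def px(D,r): return np.array([proj(c,C+D*nn+r*(np.cos(k)*uu+np.sin(k)*uy)) for k in np.linspace(0,6.283,73)])
o=cv2.resize(im[120:320,190:450],None,fx=3,fy=3,interpolation=cv2.INTER_CUBIC)
for D,r,col in((0,31,(0,0,255)),(0,23,(0,255,0)),(-18,15,(255,0,0))):
    q=px(D,r);print(D,r,q.min(0).round(1),q.max(0).round(1))
    for u,v in (q-[190,120])*3+1: cv2.circle(o,(int(u),int(v)),2,col,-1)
cv2.imwrite('pics/w6.png',o)
E
```

```text
13.375 [ 557.39016036 -157.21728226   96.59404885] [ 0.6549652  -0.18513839 -0.29473746]
0 31 [258.2 238.5] [386.1 339.8]
0 23 [274.8 253.8] [369.6 328.7]
-18 15 [293.6 248.2] [350.4 294.7]
```

View pics/w6.png

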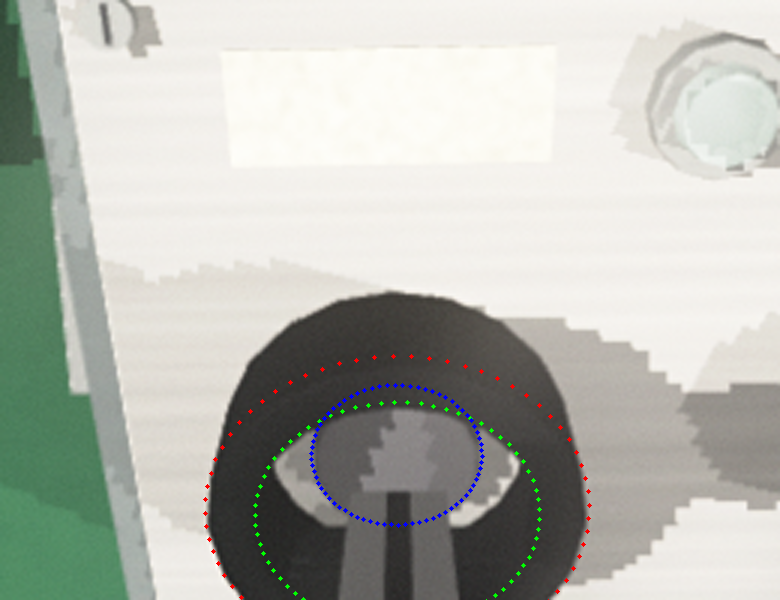

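The overlay matches: the predicted rim, opening and button fall within 1–2 px of the real edges, and the tool is centred. Going in.

send_rows(
  commands=[
    [[-0.0005, 0, 0.012, 0, -1], [0, 0, 0.01, 0, -1], [0, 0, 0.006, 0, -1], [0, 0, 0.003, 0, -1], [0, 0, 0, 0, -1]],
  ],
)

```text
time: 14.05
tool_pos: [556.2, -157.0, 64.5]
tcp_rot: [[0.998, 0.065, -0.0], [0.065, -0.998, 0.0], [-0.0, -0.0, -1.0]]
ft_force: [-0.3, -0.1, 0.7]
gripper_width: 0.0
grip_force: 0.0
```

send_rows(
  commands=[
    [[0, 0, 0.001, 0, -1], [0, 0, 0.001, 0, -1], [0, 0, 0.001, 0, -1]],
  ],
)

```text
time: 14.42
tool_pos: [556.9, -157.2, 62.2]
tcp_rot: [[0.998, 0.065, 0.001], [0.065, -0.998, -0.0], [0.001, 0.0, -1.0]]
ft_force: [1.2, 0.4, 1.5]
gripper_width: -0.1
grip_force: 0.8
```

send_rows(
  commands=[
    [[0, 0, 0.001, 0, -1], [0, 0, 0.001, 0, -1]],
  ],
)

```text
time: 14.68
tool_pos: [557.1, -157.2, 60.2]
tcp_rot: [[0.998, 0.065, 0.001], [0.065, -0.998, -0.0], [0.001, 0.0, -1.0]]
ft_force: [1.2, 0.2, 3.8]
gripper_width: -0.3
grip_force: 1.3
```

send_rows(
  commands=[
    [[0, 0, 0.001, 0, -1], [0, 0, 0.001, 0, -1]],
  ],
)

```text
time: 14.92
tool_pos: [556.9, -157.2, 58.1]
tcp_rot: [[0.998, 0.065, 0.001], [0.065, -0.998, -0.0], [0.001, 0.0, -1.0]]
ft_force: [1.3, 0.2, 4.8]
gripper_width: 0.1
grip_force: 1.8
```

send_rows(
  commands=[
    [[0, 0, 0.001, 0, -1]],
  ],
)

```text
time: 15.05
tool_pos: [556.9, -157.2, 57.1]
tcp_rot: [[0.998, 0.065, 0.001], [0.065, -0.998, -0.0], [0.001, 0.0, -1.0]]
ft_force: [1.6, -0.7, 5.7]
gripper_width: 0.0
grip_force: 2.1
```

send_rows(
  commands=[
    [[0, 0, 0.001, 0, -1]],
  ],
)

```text
time: 15.18
tool_pos: [557.0, -157.3, 56.6]
tcp_rot: [[0.998, 0.065, 0.001], [0.065, -0.998, -0.0], [0.001, 0.0, -1.0]]
ft_force: [-0.7, 1.4, 13.0]
gripper_width: -0.0
grip_force: 6.4
```

The button is fully in: spring ramp to about 5 N, then the stop at 13 N. Holding briefly, then retracting.

send_rows(
  commands=[
    [[0, 0, 0, 0, -1], [0, 0, -0.008, 0, -1], [0, 0, -0.015, 0, -1], [0, 0, -0.03, 0, -1], [0, 0, -0.04, 0, -1], [0, 0, -0.03, 0, -1], [0, 0, -0.015, 0, -1], [0, 0, 0, 0, -1], [0, 0, 0, 0, -1], [0, 0, 0, 0, -1]],
  ],
)

```text
time: 16.42
tool_pos: [555.4, -156.8, 192.3]
tcp_rot: [[0.998, 0.065, -0.002], [0.065, -0.998, 0.001], [-0.002, -0.001, -1.0]]
ft_force: [-0.5, -0.3, 0.2]
gripper_width: 0.4
grip_force: 0.0
```

```bash
python3 - <<'E'
from h import *
im=camera('wrist');s=sense();print(s['time'],s['tool_pos'],s['ft_force'])
cv2.imwrite('pics/w7.png',im)
E
```

```text
16.475 [ 555.55154071 -156.89436207  192.51494815] [0.01237651 0.84580253 0.21937784]
```

View pics/w7.png

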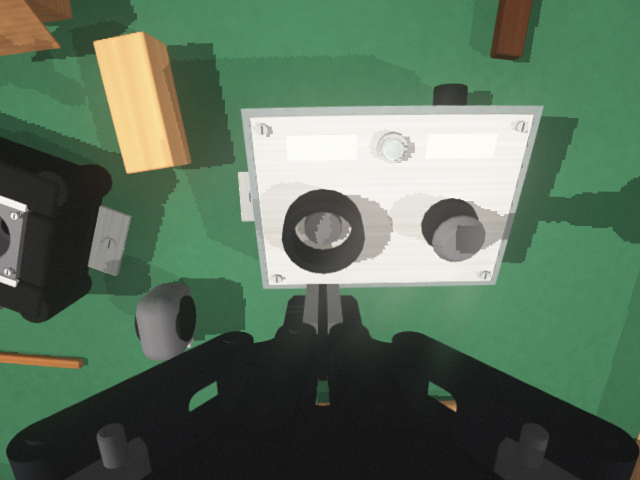

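The arm is clear of everything. The collar is near (323,231) with the button back out, and the stop button and the objects in view haven't moved.

```bash
python3 -c "
from bench import finish_job;print(finish_job())"
```

```text
the job is handed in; nothing more can be done
None
```

The tripped breaker (the well nearest the console) is pressed home and stayed in; the start button was then pressed fully in and sprang back; the job was handed in at about 16.5 s with the arm clear and nothing else touched.

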